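# Sweep the hard rusks off the bread board into the crumb tray

## Robot

A 6-joint arm with a two-finger parallel gripper is mounted at the origin on the work surface. World frame = base frame: x ahead of the robot, y to its left, z up, the work surface at z = 0. Lengths are in mm, angles in rad, forces in N, time in s.
With the tool pointing down it reaches from about 275 to 725 mm from the base axis. Payload 15.9 kg.
Tool frame: the origin (TCP) lies on the front face of the gripper's body, between the roots of the fingers; the fingertips stand 73 mm ahead of it and the grasp point (between the pads) lies 54 mm ahead of it; z points along the fingers, y is the direction in which the jaws open and shut (so a half turn about z gives the same grasp; the last joint's range is limited). The gripper opens to 85 mm and grips with 20 to 120 N. Pads are 22 mm wide; open, the fingers measure 114 mm over their backs; the gripper's body (76 mm by 85 mm) begins 54 mm behind the grasp point. The pads swing forward as they close: fully open they stand 13 mm farther back than shut.
Start: joints at [1.184, 0.213, -0.034, 1.323, 0, 1.571], TCP at [188.606, 463.048, 303.906] pointing down, gripper open.
Joint ranges: [-2.98, 2.98], [-0.74, 1.72], [-1.14, 1.35], [-2.1, 2.04], [-1.57, 1.44], [-3.14, 3.14]. Speed limits (rad/s): [1.89, 1.89, 2.39, 2.57, 3.14, 3.14].

## Interface

Orientations are given as a 3x3 rotation matrix whose columns are the frame's x, y, z axes.
In Python, from cell import ctrl, optics gives the robot as it stands. The module is installed in compiled form; this text tells all that it offers.
- The arm moves only by the tool play_rows, never from a script. Its argument "increments" is one flat list of numbers, 6 for each row, row after row: the shift along the tool's x, y, z as a fraction of full scale, then the turn, a rotation vector about the tool's x, y, z as a fraction of full scale. In form: [tx, ty, tz, wx, wy, wz, tx, ty, tz, wx, wy, wz, ...]. A call has 1 to 8 rows; each row shifts and turns the commanded pose from where the row before left it, along the tool's axes as they then stand; what a row does not reach is not made up. Full scale, the value 1, is 20 mm for a shift and 5 degrees for a turn. A row lasts 1/8 s, in which the tool goes at most 62.5 mm and 10.7 degrees, less where a joint would pass 70% of its speed; a pose out of reach is approached as far as the arm can. A call with a number of a shift or a turn outside -1 to 1 is refused whole. A call with a gripper value outside its range is refused whole. "claw" is the closure, from -1 (fully open) to 1 (shut), set as the call begins (left out, the last holds). The fingers move at their own pace and stop on an object; "force" is the grip in N (left out, the last holds). Time passes only in rows, so rows that do not move let the fingers close. It gives the time, the measured TCP pose, the force and the opening at its end, in the units of the state.
- ctrl.read_state(): the state, without advancing time (a new reading comes with each control period).
- optics.snapshot(name): name is "scene" or "top"; returns a dict with "pixels" (400x640x3 uint8, red, green, blue), "fx", "fy", "cx", "cy" (pixels), "k1" (the pictures are not rectified: a ray, as slopes to the right and down, at radius r is drawn at 1 + k1 r^2 times it, then the intrinsics apply), "cam_to_world" (4x4, takes a point from camera to world coordinates). Camera axes: x right, y up, looking along -z (the intrinsics and any distortion apply to the point x, -y, -z); pixel columns grow to the right and rows downward; lengths in mm; the calibration is good to about 2 mm. A picture is of the moment at which its call begins. There is no depth.
- ctrl.finish_job(): hands the job in, once; it reports no verdict.
The state is a dict: "t": time; "joints": joint angles; "dq": joint speeds; "joint_torque": joint torques, N m; "tcp_pos": TCP position; "tcp_rot": TCP orientation; "wrist_force": force on the tool from outside, world axes, zero at the start; "ft_torque": the same for the moment, N m; "finger_gap": finger opening in mm.
Only numpy, scipy, OpenCV 4.12 (cv2) and the standard library are available. Lean on these libraries where they do the work, as an engineer would, in place of code of your own. Each camera call takes 0.05 s, during which the arm holds its last target.

## Task

With closed fingers, sweep the three small round rusks across the bread board and over its edge, so that all three drop into the empty shallow steel tray that stands against one side of the board. Only push them: do not lift or carry them, and leave the two large cakes and the wooden bread stamp on the board where they are.

Things in the scene. Friction and masses are not known exactly. Their poses are not given: they have to be found in the camera images.
- board: fixed wooden bread board, 300 mm (its x) by 340 mm (its y), its flat top 45 mm above the work surface, without a rim; origin at the centre of its underside, on the work surface; z up. The tray stands along one of its two edges at y = +170 or -170 mm, the bread crate beyond the other
- crumb_tray: fixed empty shallow steel tray, open at the top, 280 mm (its x) by 150 mm (its y), rim 28 mm above the work surface (17 mm below the board's top), walls and floor 3 mm thick; its long side stands parallel to the board's edge, 3 mm from it, centred on it; origin at the centre of its underside, axes parallel to the board's
- crate: fixed plywood crate with four loaves, 280 mm (its x) by 100 mm (its y), 60 mm high, the loaves reaching 78 mm above the work surface; it stands 28 mm away from the board's edge on the side opposite to the tray, and is not the place for the rusks; origin at the centre of its underside, axes parallel to the board's
- rusk_a: small round hard-baked rusk of bread crust, a disc 40 mm across and 16 mm thick with a slightly rounded edge, about 20 g, lying flat and loose on the board; origin at its centre (half-way up), z upward as it starts
- rusk_b: small round hard-baked rusk of bread crust, a disc 40 mm across and 16 mm thick with a slightly rounded edge, about 20 g, lying flat and loose on the board; origin at its centre (half-way up), z upward as it starts
- rusk_c: small round hard-baked rusk of bread crust, a disc 40 mm across and 16 mm thick with a slightly rounded edge, about 20 g, lying flat and loose on the board; origin at its centre (half-way up), z upward as it starts
- cake_1: large round bread cake, 64 mm across and 28 mm high, standing loose on the board, to be left alone; origin at the centre of its underside
- cake_2: large round bread cake, 64 mm across and 28 mm high, standing loose on the board, to be left alone; origin at the centre of its underside
- stamp: turned wooden bread stamp standing upright and loose on the board, foot 52 mm across and 16 mm high, a narrower knob above it to 55 mm height, to be left alone; origin at the centre of its underside

How it is judged (in metres and radians):
At the end, for the whole second after the job is handed in: all three rusks are at rest (under 20 mm/s) in the steel tray: each centre within the tray's inner walls (137 mm along its x and 72 mm along its y from its middle) and lower than the top of the board (45 mm above the work surface) (x of rusk_a in the frame of crumb_tray between -0.137 and 0.137 m and y of rusk_a in the frame of crumb_tray between -0.072 and 0.072 m and height (world z) of each of rusk_a, rusk_b, rusk_c below 0.045 m and linear speed of each of rusk_a, rusk_b, rusk_c below 0.02 m/s and x of rusk_b in the frame of crumb_tray between -0.137 and 0.137 m and y of rusk_b in the frame of crumb_tray between -0.072 and 0.072 m and x of rusk_c in the frame of crumb_tray between -0.137 and 0.137 m and y of rusk_c in the frame of crumb_tray between -0.072 and 0.072 m); the robot touches nothing.
It fails at once if a rusk is lifted: more than 20 mm off the board, or more than 8 mm while level ((height (world z) of rusk_a above 0.073 m or (height (world z) of rusk_a above 0.061 m and angle between rusk_a's own z axis and vertical below 0.25 rad)) or (height (world z) of rusk_b above 0.073 m or (height (world z) of rusk_b above 0.061 m and angle between rusk_b's own z axis and vertical below 0.25 rad)) or (height (world z) of rusk_c above 0.073 m or (height (world z) of rusk_c above 0.061 m and angle between rusk_c's own z axis and vertical below 0.25 rad))).
It fails at once if a large cake or the bread stamp is shifted by more than 20 mm, or the stamp is tipped over (distance of any of cake_1, cake_2, stamp from where it was at the start of the episode above 0.02 m or angle between stamp's own z axis and vertical above 0.5 rad).
It also fails if it takes over 54 s, if anything falls off the work surface, if the arm or the gripper's body presses on something with over 40 N, if the wrist force passes 120 N, or if a joint passes its speed limit or range.

## Working session

There is one attempt and no reset: what is moved stays moved. The work goes in short steps, Python scripts to look and compute and a tool call to move; the robot and the scene stay as the last step left them, time stands still between calls to the robot, and variables do not carry over. Pictures are saved under pics/ and viewed, and the job is handed in when it is done.

Besides the shell and the picture viewer there is one more tool, called after "Call:" by a JSON object that holds its "name" and its "arguments". play_rows: Moves the arm, as the interface text tells. Its arguments: {"type":"object","properties":{"increments":{"type":"array"},"claw":{"type":"number"},"force":{"type":"number"}},"required":["increments"]}

```bash
mkdir -p pics
cat > h.py <<'E'
import numpy as np, cv2
from cell import ctrl, optics
def snap(n,f):
    s=optics.snapshot(n); cv2.imwrite('pics/'+f+'.png',s['pixels'][:,:,::-1]); 
    np.savez('pics/'+f+'.npz',**{k:np.array(s[k]) for k in s}); return s
def ray(s,u,v):
    x=(u-s['cx'])/s['fx'];y=(v-s['cy'])/s['fy']; k=float(s['k1']);a,b=x,y
    for _ in range(30):
        r=a*a+b*b;a=x/(1+k*r);b=y/(1+k*r)
    T=s['cam_to_world'];return T[:3,3],T[:3,:3]@np.array([a,-b,-1])
def px(s,u,v,z):
    o,d=ray(s,u,v);return o+d*(z-o[2])/d[2]
def proj(s,p):
    T=s['cam_to_world'];c=T[:3,:3].T@(np.array(p)-T[:3,3]);a=c[0]/-c[2];b=-c[1]/-c[2];r=a*a+b*b;f=1+float(s['k1'])*r
    return s['cx']+s['fx']*a*f,s['cy']+s['fy']*b*f
E
python3 - <<'E'
from h import *
for n in('scene','top'):
    s=snap(n,n+'0');print(n,s['fx'],s['k1'],s['cam_to_world'].round(2))
st=ctrl.read_state();print(st['t'],st['tcp_pos'],st['tcp_rot'],st['finger_gap'])
E
```

```text
scene 443.3225879055555 -0.048808264514302736 [[ 5.3000e-01 -6.7000e-01  5.2000e-01  9.8521e+02]
 [ 8.5000e-01  4.2000e-01 -3.2000e-01 -2.4416e+02]
 [-0.0000e+00  6.1000e-01  7.9000e-01  7.1307e+02]
 [ 0.0000e+00  0.0000e+00  0.0000e+00  1.0000e+00]]
top 374.0055641768823 -0.02618279585008206 [[ 0.0000e+00  9.9000e-01 -1.1000e-01  4.8424e+02]
 [-1.0000e+00  0.0000e+00 -1.0000e-02  3.5900e+00]
 [-1.0000e-02  1.1000e-01  9.9000e-01  8.9660e+02]
 [ 0.0000e+00  0.0000e+00  0.0000e+00  1.0000e+00]]
0.1 [188.52757996 462.83772363 303.45116523] [[-9.26111491e-01  3.77249723e-01 -3.92293755e-04]
 [ 3.77249927e-01  9.26110975e-01 -9.77264709e-04]
 [-5.36528863e-06 -1.05304887e-03 -9.99999446e-01]] 85.31601089839046
```

View pics/top0.png

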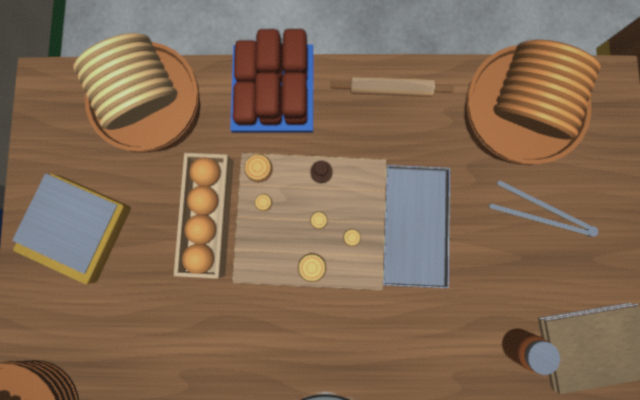

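View pics/scene0.png

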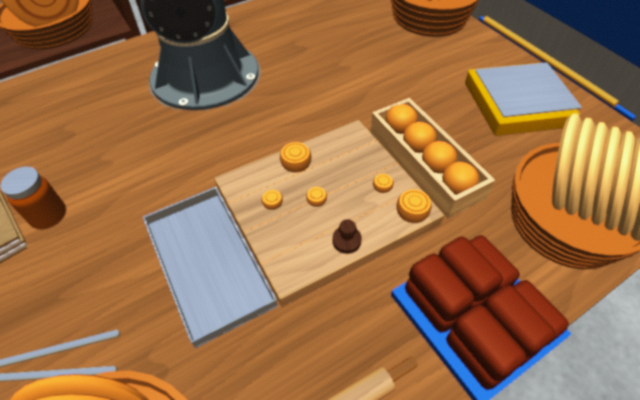

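Run:
```python
import cv2
i=cv2.imread('pics/top0.png')[140:300,225:460]
cv2.imwrite('pics/topc.png',cv2.resize(i,None,fx=3.4,fy=3.4,interpolation=cv2.INTER_CUBIC))
i=cv2.imread('pics/scene0.png')[110:310,205:455]
cv2.imwrite('pics/scenec.png',cv2.resize(i,None,fx=3,fy=3,interpolation=cv2.INTER_CUBIC))
```

```text
(no output)
```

View pics/topc.png

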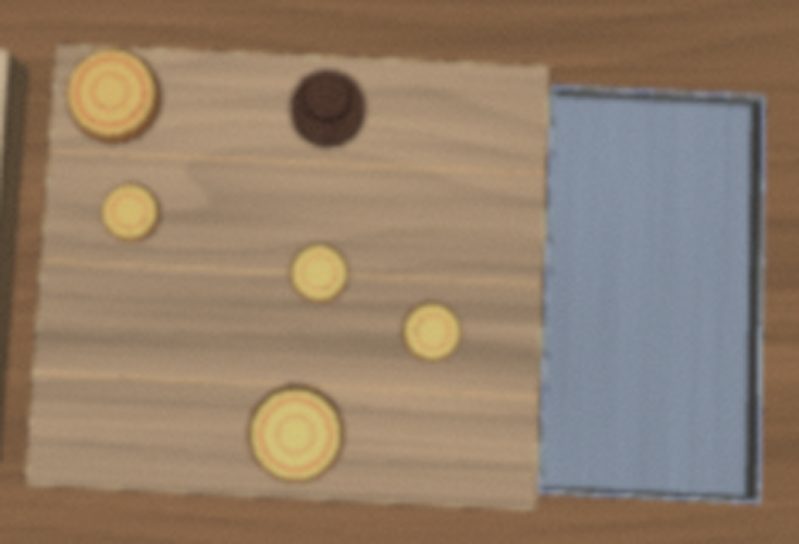

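View pics/scenec.png

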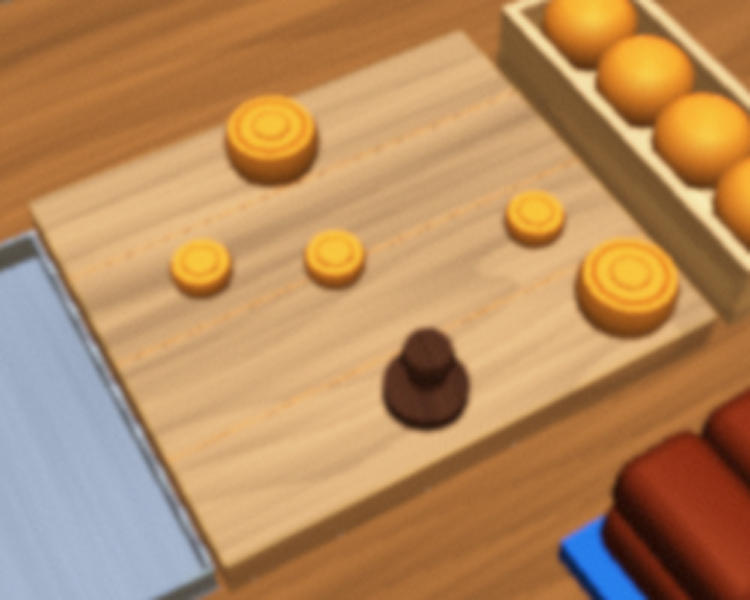

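Run:
```python
from h import *
s=dict(np.load('pics/top0.npz'));q=dict(np.load('pics/scene0.npz'))
t=lambda u,v,z:px(s,225+u/3.4,140+v/3.4,z)
e=lambda u,v,z:px(q,205+u/3,110+v/3,z)
P={n:t(*a) for n,a in dict(TL=(57,45,45),TR=(549,66,45),BR=(536,510,45),BL=(28,487,45),ra=(131,212,61),rb=(319,272,61),rc=(432,331,61),c1=(113,92,73),c2=(295,435,73),knob=(327,100,100),foot=(328,110,58),tTR=(765,95,28),tBR=(760,502,28)).items()}
for k in P:print(k,P[k][:2].round(1))
for n,a in dict(ra=(535,212,61),rb=(334,251,61),rc=(201,260,61),c1=(629,271,73),c2=(271,127,73),knob=(428,343,100),BL=(460,31,45),BR=(32,207,45),TR=(228,572,45),TL=(716,322,45)).items():print('scene',n,e(*a)[:2].round(1))
c=(P['TL']+P['TR']+P['BL']+P['BR'])/4
d=(P['TL']-P['TR']+P['BL']-P['BR'])[:2];d2=(P['TL']-P['BL']+P['TR']-P['BR'])[:2]
print(c,np.linalg.norm(d)/2,np.linalg.norm(d2)/2,np.arctan2(-d[0],d[1]),np.arctan2(d2[1],d2[0]))
a=(np.arctan2(-d[0],d[1])+np.arctan2(d2[1],d2[0]))/2
R=np.array([[np.cos(a),np.sin(a)],[-np.sin(a),np.cos(a)]])
for k in P:print(k,(R@(P[k]-c)[:2]).round(1))
```

```text
TL [695.  193.4]
TR [ 680.3 -143.3]
BR [ 382.9 -130. ]
BL [396.4 205.5]
ra [577.9 137.7]
rb [538.4  13. ]
rc [499.8 -61.1]
c1 [656.3 149.2]
c2 [433.  28.]
knob [645.5   7.8]
foot [647.2   7.3]
tTR [ 664.  -295.8]
tBR [ 386.2 -283.3]
scene ra [580.5 141.4]
scene rb [538.9  15.9]
scene rc [500.7 -57.8]
scene c1 [656.  154.5]
scene c2 [435.4  30.6]
scene knob [649.4  10.5]
scene BL [401.2 208.9]
scene BR [ 389.8 -127. ]
scene TR [ 686.  -141.8]
scene TL [701.3 192.2]
[538.63446919  31.39136174  45.        ] 336.34451787229875 298.2509678966654 -0.04199312718220701 -0.042578006645714934
TL [149.3 168.4]
TR [ 148.9 -168.5]
BR [-148.8 -167.8]
BL [-149.4  167.9]
ra [ 34.8 107.9]
rb [  0.5 -18.4]
rc [-34.8 -94. ]
c1 [112.6 122.6]
c2 [-105.4   -7.9]
knob [107.7 -19.1]
foot [109.4 -19.5]
tTR [ 139.1 -321.6]
tBR [-138.9 -320.8]
```

Call:
{"name": "play_rows", "arguments": {"increments": [0,0,0,0,0,1,0,0,0,0,0,1,0,0,0,0,0,1,0,0,0,0,0,1,0,0,0,0,0,1,0,0,0,0,0,1,0,0,0,0,0,1,0,0,0,0,0,1], "claw": 1, "force": 20}}

```text
t: 1.1
tcp_pos: [188.5, 462.9, 303.6]
tcp_rot: [[-0.464, 0.886, -0.0], [0.886, 0.464, -0.001], [-0.0, -0.001, -1.0]]
wrist_force: [-0.7, 1.0, 0.1]
finger_gap: -0.2
```

Call:
{"name": "play_rows", "arguments": {"increments": [0,0,0,0,0,1,0,0,0,0,0,1,0,0,0,0,0,1,0,0,0,0,0,1,0,0,0,0,0,1,0,0,0,0,0,1,0,0,0,0,0,0.04]}}

```text
t: 1.98
tcp_pos: [188.6, 462.9, 303.7]
tcp_rot: [[0.041, 0.999, -0.0], [0.999, -0.041, -0.001], [-0.001, -0.0, -1.0]]
wrist_force: [0.2, -0.0, 1.4]
finger_gap: -0.3
```

```bash
cat >> h.py <<'E'
def to(x,y,z):
    s=ctrl.read_state();R=np.array(s['tcp_rot']);p=np.array(s['tcp_pos'])
    print(round(s['t'],2),'tcp',p.round(1),'gap',round(s['finger_gap'],1),'F',np.round(s['wrist_force'],1),'yaw err deg',np.degrees(np.arctan2(R[1,0],R[0,0])-np.arctan2(.9991,.0423)).round(2), 'zax',R[:,2].round(4))
    print('tool units',(R.T@(np.array([x,y,z])-p)/20).round(2))
E
python3 -c "
from h import *;to(501.9,-22.5,200);print(ctrl.read_state()['joints'])"
```

```text
1.98 tcp [188.6 462.9 303.7] gap -0.3 F [ 0.2 -0.   1.4] yaw err deg 0.08 zax [-2.e-04 -5.e-04 -1.e+00]
tool units [-23.61  16.65   5.19]
[ 1.18395839e+00  2.13123591e-01 -3.47437178e-02  1.32350302e+00
  2.61473368e-05  2.79569539e+00]
```

Call:
{"name": "play_rows", "arguments": {"increments": [-1,0.72,0.1,0,0,0,-1,0.72,0.1,0,0,0,-1,0.72,0.1,0,0,0,-1,0.72,0.1,0,0,0,-1,0.72,0.1,0,0,0,-1,0.72,0.1,0,0,0,-1,0.72,0.1,0,0,0,-1,0.72,0.1,0,0,0]}}

```text
t: 2.98
tcp_pos: [297.4, 297.7, 287.8]
tcp_rot: [[0.039, 0.999, -0.0], [0.999, -0.039, -0.0], [-0.0, -0.0, -1.0]]
wrist_force: [1.0, 0.6, 0.1]
finger_gap: 0.3
```

Call:
{"name": "play_rows", "arguments": {"increments": [-1,0.72,0.1,0,0,0,-1,0.72,0.1,0,0,0,-1,0.72,0.1,0,0,0,-1,0.72,0.1,0,0,0,-1,0.72,0.1,0,0,0,-1,0.72,0.1,0,0,0,-1,0.72,0.1,0,0,0,-1,0.72,0.1,0,0,0]}}

```text
t: 3.98
tcp_pos: [405.9, 133.1, 271.8]
tcp_rot: [[0.039, 0.999, -0.0], [0.999, -0.039, -0.0], [-0.0, -0.0, -1.0]]
wrist_force: [0.3, 0.6, 0.3]
finger_gap: 0.2
```

Call:
{"name": "play_rows", "arguments": {"increments": [-1,0.72,0.1,0,0,0,-1,0.72,0.3,0,0,0,-1,0.72,0.5,0,0,0,-1,0.72,0.5,0,0,0,-1,0.72,0.6,0,0,0,-1,0.72,0.6,0,0,0,-1,0.72,0.6,0,0,0,0,0,0,0,0,0]}}

```text
t: 4.97
tcp_pos: [500.6, -11.2, 206.9]
tcp_rot: [[0.041, 0.999, -0.002], [0.999, -0.041, -0.0], [-0.0, -0.002, -1.0]]
wrist_force: [0.4, 1.0, 0.8]
finger_gap: 0.1
```

```bash
python3 -c "
from h import *;to(501.9,-22.5,150);print(ctrl.read_state()['joints']);snap('scene','s1')"
```

```text
4.97 tcp [500.6 -11.2 206.9] gap 0.1 F [0.4 1.  0.8] yaw err deg 0.08 zax [-1.7e-03 -1.0e-04 -1.0e+00]
tool units [-0.56  0.1   2.84]
[-2.22840488e-02  2.54993588e-01 -2.29047272e-01  1.08848122e+00
 -1.36790321e-04  1.58945841e+00]
```

View pics/s1.png

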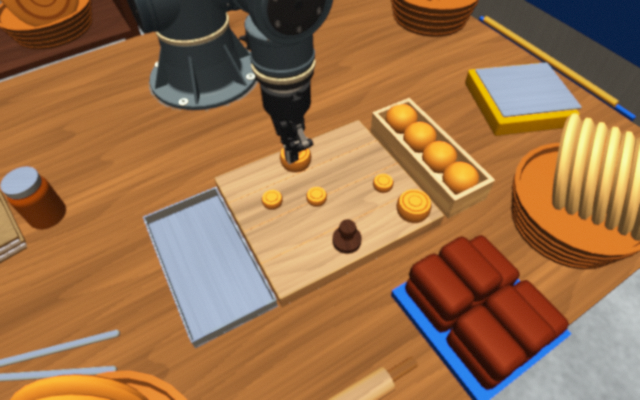

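Call:
{"name": "play_rows", "arguments": {"increments": [-0.56,0.1,0.6,0,0,0,0,0,0.8,0,0,0,0,0,0.8,0,0,0,0,0,0.6,0,0,0,0,0,0,0,0,0]}}

```text
t: 5.65
tcp_pos: [501.5, -21.4, 151.2]
tcp_rot: [[0.041, 0.999, -0.001], [0.999, -0.041, 0.0], [-0.0, -0.001, -1.0]]
wrist_force: [0.1, 0.4, -0.0]
finger_gap: -0.5
```

```bash
python3 -c "
from h import *;to(501.9,-22.5,122);snap('scene','s2');snap('top','t2')
import cv2
a=cv2.imread('pics/s2.png')[130:250,220:380];b=cv2.imread('pics/t2.png')[140:300,225:400]
cv2.imwrite('pics/m2.png',np.hstack([cv2.resize(a,(400,400)),cv2.resize(b,(400,400))]))
s=ctrl.read_state();p=s['tcp_pos']+73*s['tcp_rot'][:,2];q=dict(np.load('pics/s2.npz'));print(proj(q,p))"
```

```text
5.65 tcp [501.5 -21.4 151.2] gap -0.5 F [ 0.1  0.4 -0. ] yaw err deg 0.09 zax [-1.3e-03  1.0e-04 -1.0e+00]
tool units [-0.05  0.02  1.46]
(np.float64(288.736955981543), np.float64(182.94168674596045))
```

View pics/m2.png

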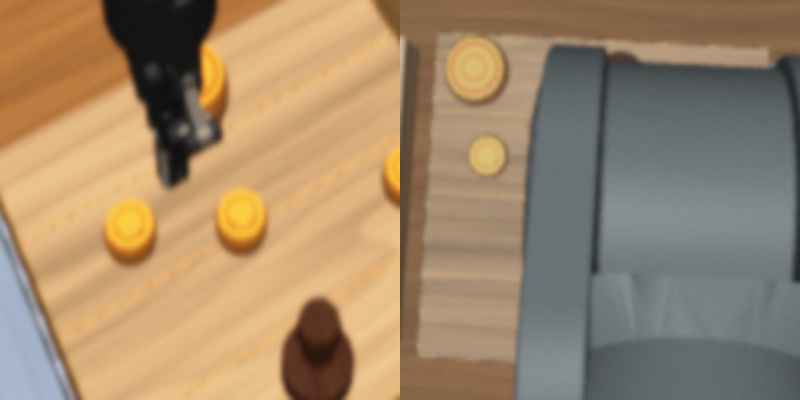

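Call:
{"name": "play_rows", "arguments": {"increments": [0,0,0.5,0,0,0,0,0,0.5,0,0,0,0,0,0.45,0,0,0,0,0,0,0,0,0,0,0,0,0,0,0]}}

```text
t: 6.38
tcp_pos: [502.1, -21.5, 123.0]
tcp_rot: [[0.041, 0.999, -0.0], [0.999, -0.041, -0.0], [-0.0, -0.0, -1.0]]
wrist_force: [0.2, 0.2, 0.1]
finger_gap: -0.0
```

```bash
python3 -c "
from h import *;to(497.6,-155.4,122);snap('scene','s3')
import cv2
a=cv2.imread('pics/s3.png')[130:250,220:380]
cv2.imwrite('pics/m3.png',cv2.resize(a,None,fx=4,fy=4))
"
```

```text
6.38 tcp [502.1 -21.5 123. ] gap -0.0 F [0.2 0.2 0.1] yaw err deg 0.06 zax [-0. -0. -1.]
tool units [-6.7   0.05  0.05]
```

View pics/m3.png

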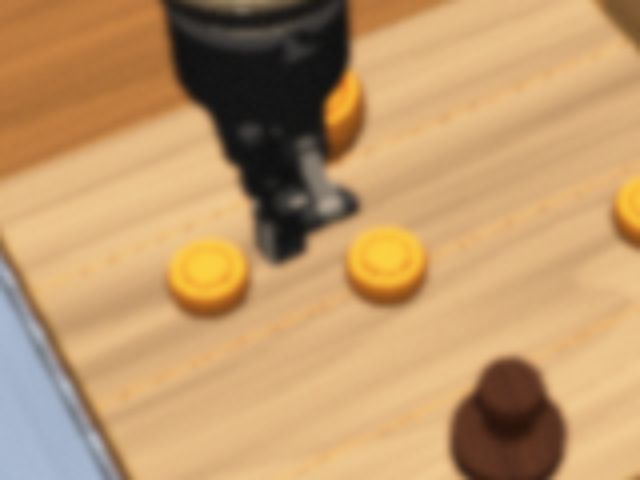

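Call:
{"name": "play_rows", "arguments": {"increments": [-0.3,0,0.04,0,0,0,-0.4,0,0,0,0,0,-0.5,0,0,0,0,0,-0.5,0,0,0,0,0,-0.5,0,0,0,0,0,-0.5,0,0,0,0,0,-0.5,0,0,0,0,0,0,0,0,0,0,0]}}

```text
t: 7.42
tcp_pos: [499.4, -86.1, 122.1]
tcp_rot: [[0.042, 0.999, -0.0], [0.999, -0.042, -0.0], [-0.0, -0.0, -1.0]]
wrist_force: [0.3, 0.4, -0.1]
finger_gap: -0.4
```

```bash
python3 -c "
from h import *;to(497.6,-155.4,122);snap('scene','s4')
import cv2
a=cv2.imread('pics/s4.png')[130:280,190:390]
cv2.imwrite('pics/m4.png',cv2.resize(a,None,fx=3.5,fy=3.5))
"
```

```text
7.42 tcp [499.4 -86.1 122.1] gap -0.4 F [ 0.3  0.4 -0.1] yaw err deg 0.01 zax [-0.e+00 -1.e-04 -1.e+00]
tool units [-3.46  0.06  0.01]
```

View pics/m4.png

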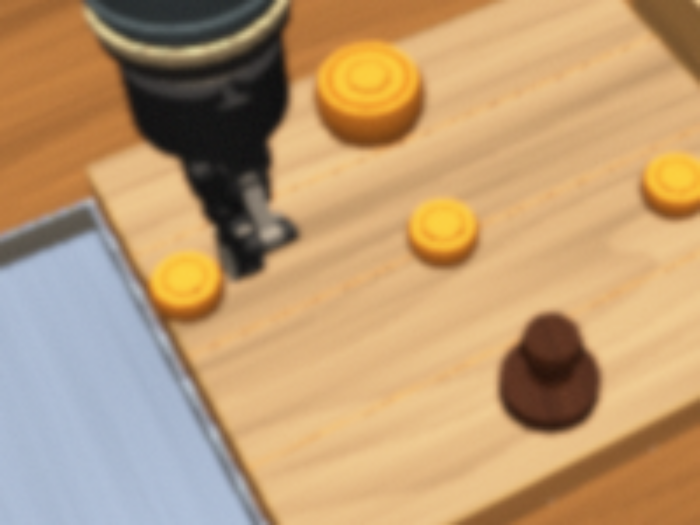

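```bash
python3 -c "
from h import *;q=dict(np.load('pics/s4.npz'));print(px(q,190+187/3.5,130+276/3.5,61))"
```

```text
[ 497.79087174 -115.50678739   61.        ]
```

Call:
{"name": "play_rows", "arguments": {"increments": [-0.4,0,0,0,0,0,-0.6,0,0,0,0,0,-0.6,0,0,0,0,0,-0.6,0,0,0,0,0,-0.6,0,0,0,0,0,-0.6,0,0,0,0,0,-0.4,0,0,0,0,0,0,0,0,0,0,0]}}

```text
t: 8.48
tcp_pos: [496.3, -161.9, 122.0]
tcp_rot: [[0.042, 0.999, -0.0], [0.999, -0.042, 0.0], [0.0, -0.0, -1.0]]
wrist_force: [0.3, 0.3, -0.1]
finger_gap: -0.1
```

```bash
python3 -c "
from h import *;to(497.6,-155.4,122);snap('scene','s5')
import cv2
a=cv2.imread('pics/s5.png')[130:350,130:390]
cv2.imwrite('pics/m5.png',cv2.resize(a,None,fx=2.5,fy=2.5))
"
```

```text
8.47 tcp [ 496.3 -161.9  122. ] gap -0.1 F [ 0.3  0.3 -0.1] yaw err deg 0.02 zax [-1.e-04  0.e+00 -1.e+00]
tool units [0.33 0.05 0.  ]
```

View pics/m5.png

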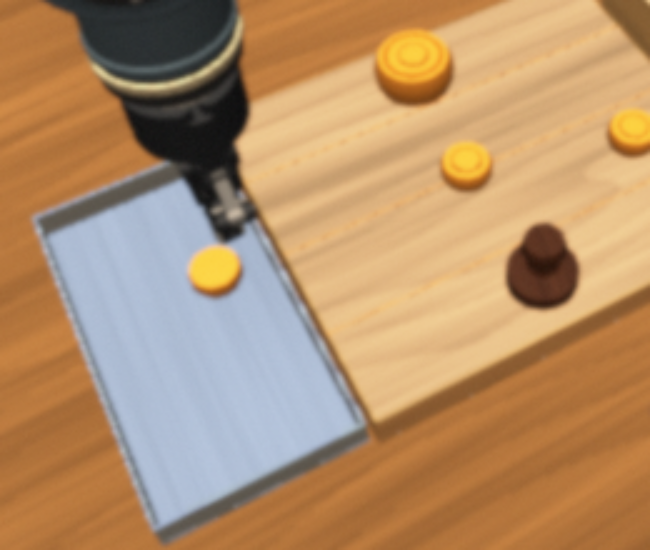

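Call:
{"name": "play_rows", "arguments": {"increments": [0,0,-0.8,0,0,0,0,0,-0.8,0,0,0,0.9,0.15,0,0,0,0,1,0.15,0,0,0,0,1,0.15,0,0,0,0,1,0.15,0,0,0,0,1,0.15,0,0,0,0,1,0.15,0,0,0,0]}}

```text
t: 9.52
tcp_pos: [518.9, -42.3, 153.4]
tcp_rot: [[0.04, 0.999, -0.001], [0.999, -0.04, 0.0], [0.0, -0.001, -1.0]]
wrist_force: [-0.7, 0.5, 0.1]
finger_gap: 0.0
```

Call:
{"name": "play_rows", "arguments": {"increments": [1,0.15,0,0,0,0,1,0.15,0,0,0,0,1,0.15,0,0,0,0,1,0.15,0,0,0,0,0.8,0.2,0,0,0,0,0,0,0,0,0,0,0,0,0,0,0,0]}}

```text
t: 10.4
tcp_pos: [539.1, 50.8, 154.0]
tcp_rot: [[0.041, 0.999, -0.0], [0.999, -0.041, -0.0], [-0.0, -0.0, -1.0]]
wrist_force: [-0.3, 0.4, -0.6]
finger_gap: -0.1
```

```bash
python3 -c "
from h import *;to(540.3,51.5,122);snap('scene','s6')
import cv2
a=cv2.imread('pics/s6.png')[100:350,130:450]
cv2.imwrite('pics/m6.png',cv2.resize(a,None,fx=2.3,fy=2.3))
"
```

```text
10.4 tcp [539.1  50.8 154. ] gap -0.1 F [-0.3  0.4 -0.6] yaw err deg 0.06 zax [-2.e-04 -2.e-04 -1.e+00]
tool units [0.04 0.06 1.6 ]
```

View pics/m6.png

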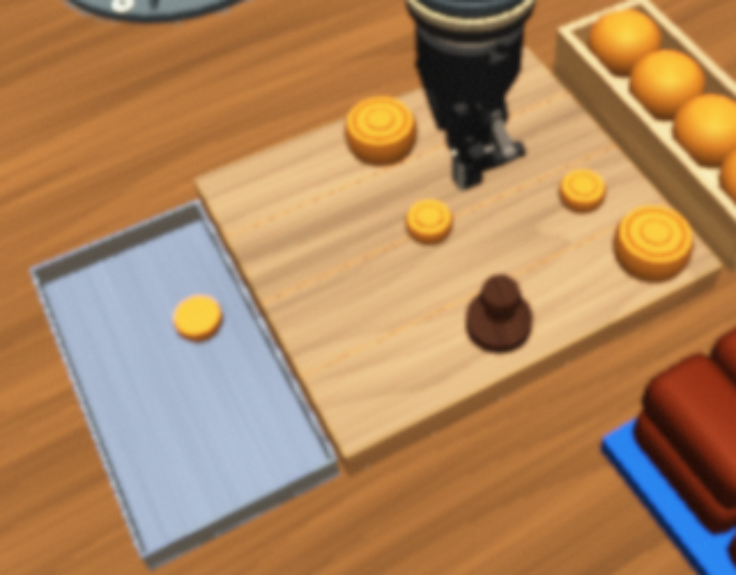

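Call:
{"name": "play_rows", "arguments": {"increments": [0.04,0.05,0.5,0,0,0,0,0,0.6,0,0,0,0,0,0.5,0,0,0,0,0,0,0,0,0,-0.3,0,0,0,0,0,-0.4,0,0,0,0,0,-0.5,0,0,0,0,0,-0.5,0,0,0,0,0]}}

```text
t: 11.45
tcp_pos: [538.7, 17.0, 122.2]
tcp_rot: [[0.041, 0.999, 0.0], [0.999, -0.041, 0.0], [0.0, 0.0, -1.0]]
wrist_force: [-0.8, 0.4, -0.7]
finger_gap: 0.2
```

Call:
{"name": "play_rows", "arguments": {"increments": [-0.5,0,0,0,0,0,-0.5,0,0,0,0,0,-0.5,0,0,0,0,0,-0.5,0,0,0,0,0,-0.5,0,0,0,0,0,-0.5,0,0,0,0,0,-0.4,0,0,0,0,0,0,0,0,0,0,0]}}

```text
t: 12.45
tcp_pos: [535.9, -50.7, 122.1]
tcp_rot: [[0.042, 0.999, 0.0], [0.999, -0.042, -0.0], [-0.0, 0.0, -1.0]]
wrist_force: [-0.1, -0.2, -0.1]
finger_gap: -0.1
```

```bash
python3 -c "
from h import *;to(530.5,-162,122);snap('scene','s7')
import cv2
a=cv2.imread('pics/s7.png')[100:350,130:450]
cv2.imwrite('pics/m7.png',cv2.resize(a,None,fx=2.3,fy=2.3))
"
```

```text
12.45 tcp [535.9 -50.7 122.1] gap -0.1 F [-0.1 -0.2 -0.1] yaw err deg 0.02 zax [ 0. -0. -1.]
tool units [-5.57 -0.04  0.01]
```

View pics/m7.png

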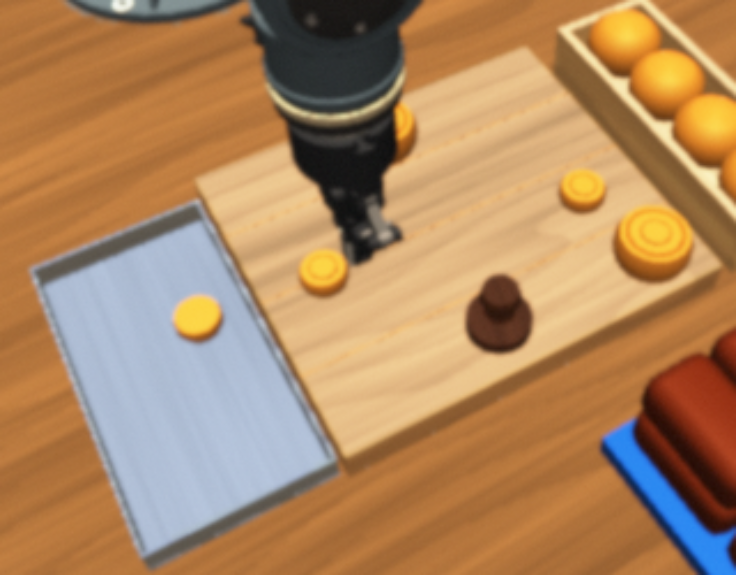

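Rusk b (about 324,270 in the crop) is centred ahead of the finger. I'll keep pushing.

Call:
{"name": "play_rows", "arguments": {"increments": [-0.4,0,0,0,0,0,-0.5,0,0,0,0,0,-0.5,0,0,0,0,0,-0.5,0,0,0,0,0,-0.5,0,0,0,0,0,-0.5,0,0,0,0,0,-0.5,0,0,0,0,0,-0.6,0,0,0,0,0]}}

```text
t: 13.5
tcp_pos: [532.6, -130.7, 122.1]
tcp_rot: [[0.041, 0.999, -0.0], [0.999, -0.041, 0.0], [0.0, -0.0, -1.0]]
wrist_force: [-0.5, -0.1, 0.5]
finger_gap: 0.0
```

Call:
{"name": "play_rows", "arguments": {"increments": [-0.6,0,0,0,0,0,-0.6,0,0,0,0,0,-0.4,0,0,0,0,0,0,0,0,0,0,0,0,0,0,0,0,0]}}

```text
t: 14.12
tcp_pos: [531.3, -161.8, 122.1]
tcp_rot: [[0.041, 0.999, -0.0], [0.999, -0.041, 0.0], [0.0, -0.0, -1.0]]
wrist_force: [0.0, 0.4, -0.3]
finger_gap: 0.2
```

```bash
python3 -c "
from h import *;to(580.8,176.5,154);snap('scene','s8')
import cv2
a=cv2.imread('pics/s8.png')[100:350,130:450]
cv2.imwrite('pics/m8.png',cv2.resize(a,None,fx=2.3,fy=2.3))
"
```

```text
14.12 tcp [ 531.3 -161.8  122.1] gap 0.2 F [ 0.   0.4 -0.3] yaw err deg 0.07 zax [-1.e-04  2.e-04 -1.e+00]
tool units [17.    1.78 -1.59]
```

View pics/m8.png

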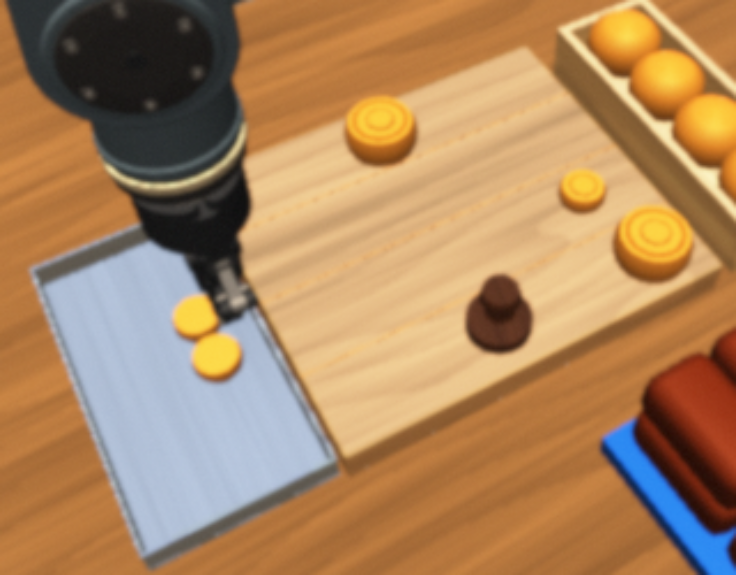

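Call:
{"name": "play_rows", "arguments": {"increments": [0,0,-0.8,0,0,0,0,0,-0.8,0,0,0,1,0.1,0,0,0,0,1,0.1,0,0,0,0,1,0.1,0,0,0,0,1,0.1,0,0,0,0,1,0.1,0,0,0,0,1,0.1,0,0,0,0]}}

```text
t: 15.18
tcp_pos: [548.4, -41.2, 154.0]
tcp_rot: [[0.041, 0.999, -0.0], [0.999, -0.041, 0.0], [0.0, -0.0, -1.0]]
wrist_force: [1.1, -0.3, -1.1]
finger_gap: 0.5
```

Call:
{"name": "play_rows", "arguments": {"increments": [1,0.1,0,0,0,0,1,0.1,0,0,0,0,1,0.1,0,0,0,0,1,0.1,0,0,0,0,1,0.1,0,0,0,0,1,0.1,0,0,0,0,1,0.1,0,0,0,0,1,0.1,0,0,0,0]}}

```text
t: 16.18
tcp_pos: [571.0, 117.9, 154.1]
tcp_rot: [[0.041, 0.999, 0.0], [0.999, -0.041, -0.0], [-0.0, 0.0, -1.0]]
wrist_force: [-0.0, 0.1, -0.0]
finger_gap: -0.2
```

Call:
{"name": "play_rows", "arguments": {"increments": [1,0.1,0,0,0,0,1,0.1,0,0,0,0,1,0.1,0,0,0,0,0,0,0,0,0,0,0,0,0,0,0,0]}}

```text
t: 16.8
tcp_pos: [579.3, 176.2, 154.0]
tcp_rot: [[0.041, 0.999, -0.0], [0.999, -0.041, -0.0], [-0.0, -0.0, -1.0]]
wrist_force: [-0.2, -0.7, -0.2]
finger_gap: -0.3
```

```bash
python3 -c "
from h import *;to(580.8,176.5,122);snap('scene','s9')
import cv2
a=cv2.imread('pics/s9.png')[100:350,130:450]
cv2.imwrite('pics/m9.png',cv2.resize(a,None,fx=2.3,fy=2.3))
"
```

```text
16.8 tcp [579.3 176.2 154. ] gap -0.3 F [-0.2 -0.7 -0.2] yaw err deg 0.07 zax [-2.e-04 -3.e-04 -1.e+00]
tool units [0.02 0.08 1.6 ]
```

View pics/m9.png

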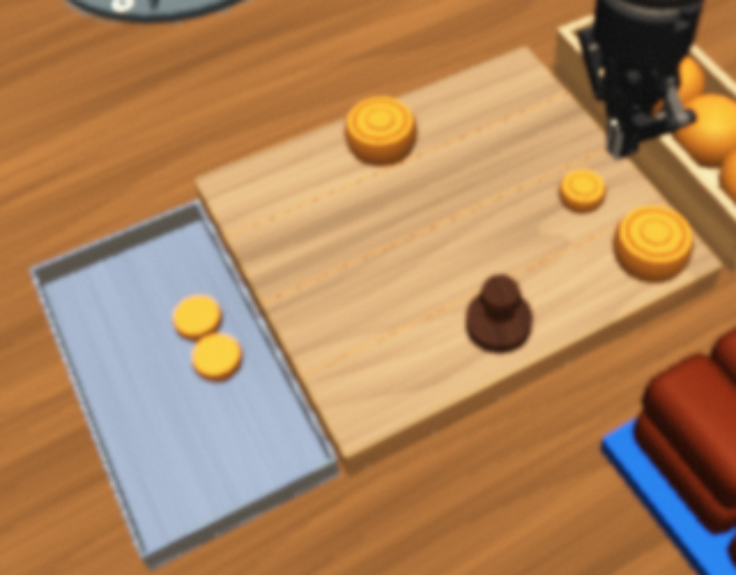

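```bash
python3 -c "
from h import *
q=dict(np.load('pics/s9.npz'));s=ctrl.read_state();R=s['tcp_rot'];p=s['tcp_pos']
for t in [(0,0,73),(0,15,73),(0,50,35),(0,50,45),(0,40,35),(0,40,45),(0,57,30),(0,-50,35),(0,30,50)]:
  a=proj(q,p+R@np.array(t));print(t,round((a[0]-130)*2.3),round((a[1]-100)*2.3))
import cv2
cv2.imwrite('pics/m9b.png',cv2.resize(cv2.imread('pics/s9.png')[100:180,370:450],None,fx=7,fy=7,interpolation=2))
"
```

```text
(0, 0, 73) 618 152
(0, 15, 73) 628 164
(0, 50, 35) 661 161
(0, 50, 45) 659 169
(0, 40, 35) 654 153
(0, 40, 45) 652 161
(0, 57, 30) 668 163
(0, -50, 35) 588 82
(0, 30, 50) 643 157
```

View pics/m9b.png

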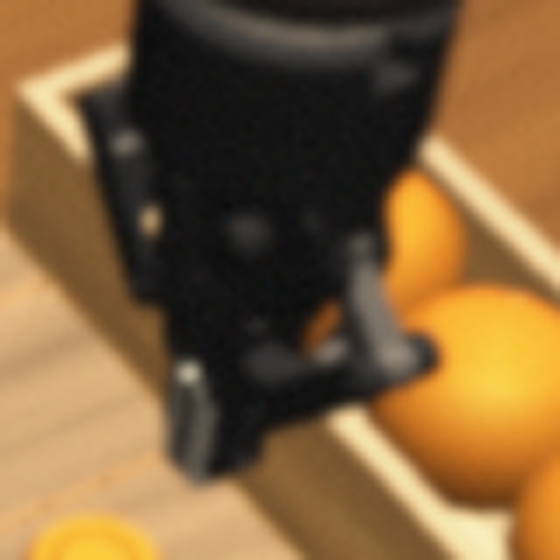

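```bash
python3 -c "
from h import *
q=dict(np.load('pics/s9.npz'))
o=[((502.1,-21.5,123),307.5,181),((579.3,176.2,154),431,151),((499.4,-86.1,122.1),274.3,197.1)]
A=0;b=0
for p,u,v in o:
  c,d=ray(q,u,v);d=d/np.linalg.norm(d);M=np.eye(3)-np.outer(d,d);A=A+M;b=b+M@(c-np.array(p))
x=np.linalg.solve(A,b);print(x)
for p,u,v in o:print(proj(q,x+np.array(p)),u,v)
for z in(-73,-50,-30,0):
  p,u,v=o[1];print(z,px(q,u,v,p[2]+z)-np.array(p))
"
```

```text
[59.09811658  9.00275471 14.88816929]
(np.float64(308.10814366906783), np.float64(181.2329708399608)) 307.5 181
(np.float64(430.97210553667935), np.float64(151.28914147161578)) 431 151
(np.float64(273.69133551566034), np.float64(196.56848578965244)) 274.3 197.1
-73 [  2.51344994  78.9120053  -73.        ]
-50 [ 17.19211706  60.74426988 -50.        ]
-30 [ 29.95617543  44.94623909 -30.        ]
0 [49.10226297 21.2491929   0.        ]
```

Call:
{"name": "play_rows", "arguments": {"increments": [0.02,0.05,0.5,0,0,0,0,0,0.6,0,0,0,0,0,0.5,0,0,0,0,0,0,0,0,0,-0.3,0,0,0,0,0,-0.4,0,0,0,0,0,-0.5,0,0,0,0,0,-0.5,0,0,0,0,0]}}

```text
t: 17.85
tcp_pos: [579.0, 141.8, 122.3]
tcp_rot: [[0.042, 0.999, 0.0], [0.999, -0.042, 0.0], [0.0, 0.0, -1.0]]
wrist_force: [0.5, 1.3, 0.6]
finger_gap: 0.1
```

Call:
{"name": "play_rows", "arguments": {"increments": [-0.5,0,0,0,0,0,-0.5,0,0,0,0,0,-0.5,0,0,0,0,0,-0.5,0,0,0,0,0,-0.5,0,0,0,0,0,-0.5,0,0,0,0,0,-0.4,0,0,0,0,0,0,0,0,0,0,0]}}

```text
t: 18.85
tcp_pos: [576.1, 74.2, 122.1]
tcp_rot: [[0.042, 0.999, -0.0], [0.999, -0.042, -0.0], [-0.0, -0.0, -1.0]]
wrist_force: [0.5, -0.1, 0.6]
finger_gap: 0.4
```

```bash
python3 -c "
from h import *;to(568,-162,122);snap('scene','s10')
import cv2
a=cv2.imread('pics/s10.png')[100:350,130:450]
cv2.imwrite('pics/m10.png',cv2.resize(a,None,fx=2.3,fy=2.3))
"
```

```text
18.85 tcp [576.1  74.2 122.1] gap 0.4 F [ 0.5 -0.1  0.6] yaw err deg 0.02 zax [-1.e-04 -1.e-04 -1.e+00]
tool units [-1.182e+01  9.000e-02  1.000e-02]
```

View pics/m10.png

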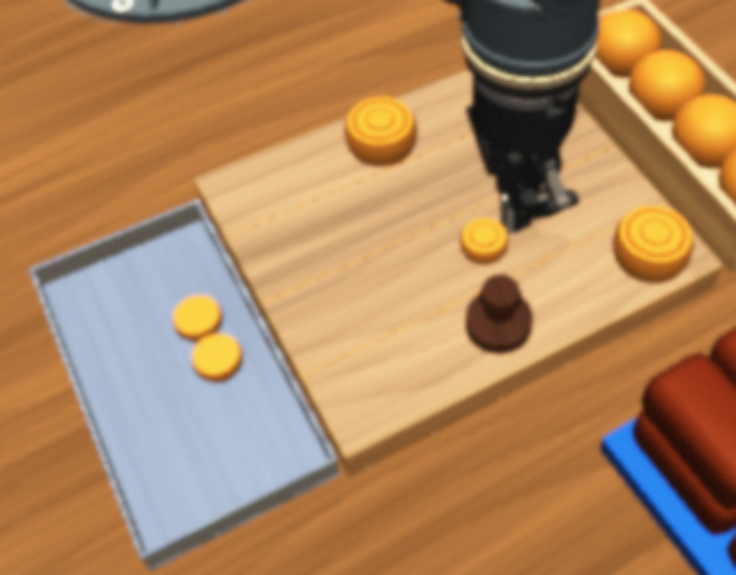

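Call:
{"name": "play_rows", "arguments": {"increments": [-0.4,0,0,0,0,0,-0.5,0,0,0,0,0,-0.5,0,0,0,0,0,-0.5,0,0,0,0,0,-0.5,0,0,0,0,0,-0.5,0,0,0,0,0,-0.5,0,0,0,0,0,-0.5,0,0,0,0,0]}}

```text
t: 19.9
tcp_pos: [572.9, -3.9, 122.1]
tcp_rot: [[0.041, 0.999, -0.0], [0.999, -0.041, 0.0], [0.0, -0.0, -1.0]]
wrist_force: [0.4, 0.0, -0.1]
finger_gap: 0.1
```

Call:
{"name": "play_rows", "arguments": {"increments": [-0.5,0,0,0,0,0,-0.5,0,0,0,0,0,-0.5,0,0,0,0,0,-0.5,0,0,0,0,0,-0.4,0,0,0,0,0,0,0,0,0,0,0]}}

```text
t: 20.65
tcp_pos: [570.9, -51.7, 122.1]
tcp_rot: [[0.042, 0.999, 0.0], [0.999, -0.042, -0.0], [-0.0, 0.0, -1.0]]
wrist_force: [-0.7, -0.3, -0.4]
finger_gap: 0.1
```

```bash
python3 -c "
from h import *;to(568,-162,122);snap('scene','s11')
import cv2
a=cv2.imread('pics/s11.png')[100:350,130:450]
cv2.imwrite('pics/m11.png',cv2.resize(a,None,fx=2.3,fy=2.3))
"
```

```text
20.65 tcp [570.9 -51.7 122.1] gap 0.1 F [-0.7 -0.3 -0.4] yaw err deg 0.02 zax [ 0. -0. -1.]
tool units [-5.52  0.09  0.01]
```

View pics/m11.png

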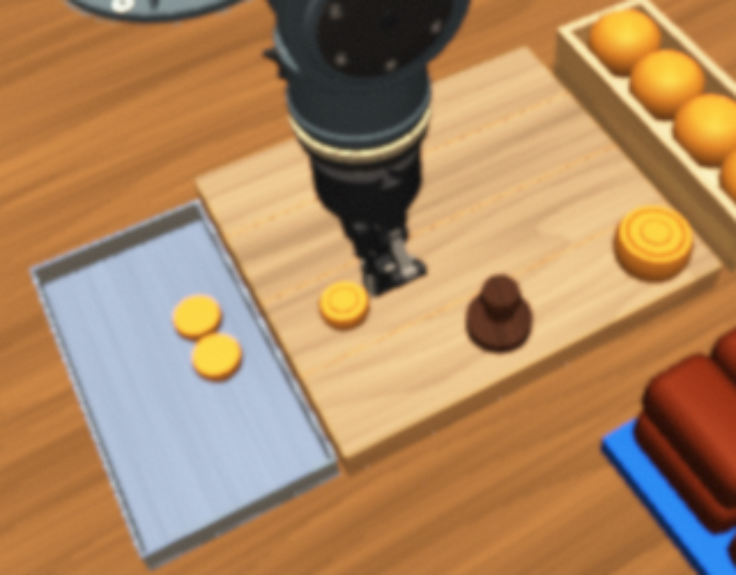

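Call:
{"name": "play_rows", "arguments": {"increments": [-0.4,0,0,0,0,0,-0.5,0,0,0,0,0,-0.5,0,0,0,0,0,-0.5,0,0,0,0,0,-0.5,0,0,0,0,0,-0.5,0,0,0,0,0,-0.5,0,0,0,0,0,-0.6,0,0,0,0,0]}}

```text
t: 21.7
tcp_pos: [567.6, -131.8, 122.1]
tcp_rot: [[0.041, 0.999, -0.0], [0.999, -0.041, -0.0], [-0.0, -0.0, -1.0]]
wrist_force: [0.0, -0.5, 1.3]
finger_gap: -0.2
```

Call:
{"name": "play_rows", "arguments": {"increments": [-0.6,0,0,0,0,0,-0.6,0,0,0,0,0,-0.4,0,0,0,0,0,0,0,0,0,0,0,0,0,-0.8,0,0,0,0,0,-1,0,0,0,0,0,-1,0,0,0,0,0,0,0,0,0]}}

```text
t: 22.7
tcp_pos: [567.3, -162.9, 180.4]
tcp_rot: [[0.041, 0.999, 0.003], [0.999, -0.041, -0.001], [-0.001, 0.003, -1.0]]
wrist_force: [0.8, 0.2, -0.4]
finger_gap: -0.2
```

Call:
{"name": "play_rows", "arguments": {"increments": [0,0,-1,0,0,0,0,0,-1,0,0,0,0,0,-1,0,0,0,0,0,-1,0,0,0,0,0,0,0,0,0,0,0,0,0,0,0]}}

```text
t: 23.45
tcp_pos: [566.1, -162.8, 257.1]
tcp_rot: [[0.041, 0.999, -0.001], [0.999, -0.041, 0.0], [0.0, -0.001, -1.0]]
wrist_force: [0.6, -0.9, 0.7]
finger_gap: 0.2
```

```bash
python3 -c "
from h import *;to(568,-162,122);snap('scene','s12')
import cv2
a=cv2.imread('pics/s12.png')[100:350,130:450]
cv2.imwrite('pics/m12.png',cv2.resize(a,None,fx=2.3,fy=2.3))
"
```

```text
23.45 tcp [ 566.1 -162.8  257.1] gap 0.2 F [ 0.6 -0.9  0.7] yaw err deg 0.07 zax [-1.e-03  3.e-04 -1.e+00]
tool units [0.04 0.1  6.76]
```

View pics/m12.png

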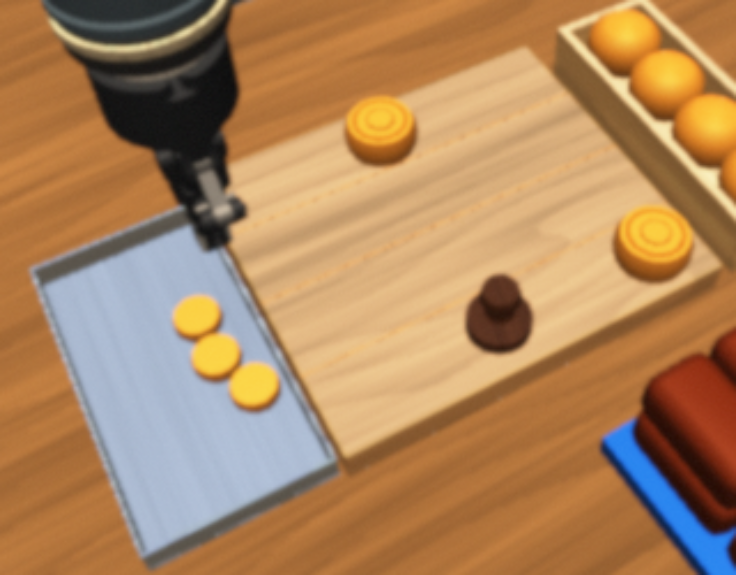

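```bash
python3 -c "
from h import *
q=dict(np.load('pics/s12.npz'));a=-.0423
R=np.array([[np.cos(a),np.sin(a)],[-np.sin(a),np.cos(a)]])
for u,v in((197,315),(216,355),(254,383)):print(R@(px(q,130+u/2.3,100+v/2.3,19)[:2]-[540,33])+[0,248])
print(ctrl.finish_job())"
```

```text
[-33.38332669  33.74883932]
[ 9.26856059 33.12378261]
[47.21112356 49.33247072]
the job is handed in; nothing more can be done
None
```

All three rusks were swept one at a time across the board with closed fingers and dropped into the steel tray. I started with the one nearest the tray (c), then b, then a. None was lifted or carried.

In the last picture all three lie flat in the tray:

| Rusk | Tray x (mm, limit ±137) | Tray y (mm, limit ±72) |
|---|---|---|
| a | 47 | 49 |
| b | 9 | 33 |
| c | −33 | 34 |

- **Objects to be left alone:** both large cakes and the stamp look unmoved in that picture. I compared them by eye and did not measure them again.
- **Arm:** I raised it clear before handing in, with the fingertips about 180 mm above the work surface. Every wrist force reading, taken at the end of each call, was under 2 N.
- **Time:** the job was handed in at about 23.5 s of the 54 s allowed.
- **Disagreement:** the two cameras' positions differed by 2 to 6 mm at the start. I used the average, and each rusk stayed in front of the finger throughout its push.

No check failed.

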